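Lock a flywheel: feel for its blind hole with the locking pin

ROBOT

A 6-joint arm with a two-finger parallel gripper is mounted at the origin on the work surface. World frame = base frame: x ahead of the robot, y to its left, z up, the work surface at z = 0. Lengths are in m, angles in rad, forces in N, time in s.
With the tool pointing down it reaches from about 0.35 to 0.975 m from the base axis. Payload 4.9 kg.
Tool frame: the origin (TCP) lies at the centre of the arm's flange, where the gripper is bolted on; the fingertips stand 173 mm ahead of it and the grasp point (between the pads) lies 155 mm ahead of it (r.tcp_to_tips is the distance from the TCP to the fingertips, in m); z points along the fingers, y is the direction in which the jaws open and shut (so a half turn about z gives the same grasp; the last joint's range is limited). The gripper opens to 85 mm and grips with 20 to 120 N. Pads are 22 mm wide; open, the fingers measure 114 mm over their backs; the gripper's body (76 mm by 85 mm) begins 54 mm behind the grasp point. The pads swing forward as they close: fully open they stand 13 mm farther back than shut.
Start: joints at [1.004, 0.053, 1.613, -0, 1.476, -0.119], TCP at [0.271, 0.563, 0.405] pointing down, gripper open.
Joint ranges: [-3.01, 3.01], [-1.01, 2.22], [0.06, 2.58], [-1.02, 4.17], [0.09, 2.62], [-3.14, 3.14]. Speed limits (rad/s): [2.57, 2.57, 3.14, 3.14, 3.14, 3.14].

INTERFACE

Orientations are given as a unit quaternion [x, y, z, w].
In Python, from bench import r gives the robot as it stands. The module is installed in compiled form; this text tells all that it offers.
- The arm moves only by the tool move_arm, never from a script. Its argument "plan" is a list of rows, each a list of 7 numbers: the shift along the tool's x, y, z in mm, then the turn, a rotation vector about the tool's x, y, z in degrees, then the closure, from 0 (fully open) to 1 (shut). A call has 1 to 20 rows; each row shifts and turns the pose as measured when the row begins, along the tool's axes as they then stand; what a row does not reach is not made up. A row lasts 1/8 s, in which the tool goes at most 62.5 mm and 10.7 degrees, less where a joint would pass 70% of its speed; a pose out of reach is approached as far as the arm can. A call with a gripper value outside its range is refused whole. The fingers move at their own pace and stop on an object; "grip_force" is the grip in N (left out, the last holds). Time passes only in rows, so rows that do not move let the fingers close. It gives the time, the measured TCP pose, the force and the opening at its end, in the units of the state.
- r.observe(): the state, without advancing time (a new reading comes with each control period).
- r.capture(name): name is "side" or "top" or "wrist"; returns the picture (400x640x3 uint8, red, green, blue); there is no depth.
- r.camera_info(name): a dict with "camera_matrix" (3x3 intrinsics, pixels), "R" (3x3) and "t" (3): a world point X has camera coordinates R X + t; the wrist camera has in their place "tool_from_camera" (4x4, takes a point from camera to tool coordinates, whose origin is the TCP and whose axes are the flange's). Camera axes: x right, y down, z forward; pixel columns grow to the right and rows downward; lengths in m; the calibration is good to about 2 mm. The wrist camera is an equidistant fisheye: a pixel r from the principal point sees the ray r / f radians off the axis. A picture is of the moment at which its call begins: read the wrist's pose just before it. camera_info takes no time and is no camera call.
- r.hand_in(): hands the job in, once; it reports no verdict.
The state is a dict: "t": time; "joints": joint angles; "qd": joint speeds; "tau": joint torques, N m; "position": TCP position; "tcp_rot": TCP orientation; "wrist_force": force on the tool from outside, world axes, zero at the start; "torque": the same for the moment, N m; "opening": finger opening in m.
Only numpy, scipy, OpenCV 4.12 (cv2) and the standard library are available. Lean on these libraries where they do the work, as an engineer would, in place of code of your own. Each camera call takes 0.05 s, during which the arm holds its last target.

TASK

Take the red-handled locking pin out of the rack, set its tip gently on the flywheel's flat face and slide it lightly along the face, near the red pointer, until it drops into the unmarked blind hole among the dark heat spots. Let it go down fully home, upright, and leave it there; never press it hard, and leave everything else where it is.

Things in the scene. Friction and masses are not known exactly. Their poses are not given: they have to be found in the camera images.
- pin: red-handled locking pin, 85 mm long, about 70 g, upright in one of the rack's three holes. Origin at the centre of its flat tip, z runs up the pin. Tip: a cone 6 mm wide at the end, full width within 4 mm; steel shaft 10 mm in diameter up to 45 mm; then a round red plastic handle 24 mm in diameter from 45 to 85 mm, to be gripped about 65 mm above the tip
- rack: grey rack block, 210 (x) x 65 (y) x 40 (z) mm, fixed; origin at the centre of its underside, x along the row. Three square holes, 13 mm wide and 30 mm deep, at x = -65, 0 and +65 mm: each holds an upright pin, whose tip stands 10 mm above the bench. Which hole holds the red one varies
- pin_blue: blue-handled pin with a brass shaft, same size and origin as the red one, in the rack; not to be used
- pin_black: black-handled pin with a brass shaft, same size and origin as the red one, in the rack; not to be used
- stand: blue bench stand, fixed, 200 x 200 mm, that carries the grey iron flywheel, clamped flat so that it does not turn. Origin at the centre of its underside, its x axis points to the red upright pointer, which stands 139 mm from the centre, as high as the flywheel's face
- face_centre (a point): centre of the flywheel's flat level upper face, 70 mm above the bench; axes as the stand's. The face is flat from 33 to 104 mm from the centre. One blind hole, 11.5 mm wide (13.5 mm at its chamfered mouth) and 20 mm deep, lies 60 mm from the centre, in an unknown direction within 0.65 rad either side of the pointer; it is the only hole. Flat dark heat spots of like width lie on the same circle
- pointer_top (a point): top of the red pointer, 139 mm from the flywheel's centre along the stand's x axis, 70 mm above the bench. Next to it is the flywheel's toothed ring gear, 121 mm in radius, 1.5 mm higher than the face. At the flywheel's middle is a hub disc of 33 mm radius, 4 mm high, with bolt heads that stand 9 mm over the face
- bearing: steel roller bearing, a disc 72 mm wide, 20 mm high, loose on the bench; origin under its centre; leave alone
- filter: white can-shaped oil filter, 76 mm wide, 95 mm high; origin under its centre; leave alone
- wrench: steel wrench, 190 mm long, lying on the bench; origin under its middle; leave alone
- screwdriver: green-handled screwdriver lying on the bench; leave alone
- tyre: small black rubber roller with a yellow middle, 64 mm wide, 22 mm high; origin under its centre; leave alone
There are look-alikes about, which are no part of the job. Of the things shaped like the rack, the grey one is meant.

How it is judged:
By the outcome, as a careful person would: the job done as asked, in the order asked, and still so for the second after the job is handed in, with the robot touching nothing.
It also fails if it takes over 70 s, if anything falls off the work surface, if the arm or the gripper's body presses on something with over 40 N, if the wrist force passes 120 N, or if a joint passes its speed limit or range.

## Working session

There is one attempt and no reset: what is moved stays moved. The work goes in short steps, Python scripts to look and compute and a tool call to move; the robot and the scene stay as the last step left them, time stands still between calls to the robot, and variables do not carry over. Pictures are saved under pics/ and viewed, and the job is handed in when it is done.

Besides the shell and the picture viewer there is one more tool, called after "Request:" as name([rows], argument=value, ...), one row to a line, values as JSON. move_arm: Moves the arm, as the interface text tells. Its arguments: {"type":"object","properties":{"plan":{"type":"array","items":{"type":"array","items":{"type":"number"}}},"grip_force":{"type":"number"}},"required":["plan"]}

```bash
mkdir -p pics; python3 - <<'E'
from bench import r
import cv2
s=r.observe();print(s)
for n in ("side","top","wrist"):
    cv2.imwrite(f"pics/{n}0.png",r.capture(n)[:,:,::-1])
    print(n,r.camera_info(n))
E
```

```text
{'t': 0.0, 'joints': array([ 1.00403298e+00,  5.33420110e-02,  1.61425747e+00,  2.25789393e-05,
        1.47599932e+00, -1.19012913e-01]), 'qd': array([ 2.55526001e-04,  4.71603809e-04, -1.75175282e-04,  4.60121465e-04,
       -2.91923673e-04, -4.21594007e-06]), 'tau': array([ 4.02487121e-04, -3.93700433e+01, -3.70159650e+01, -1.63366867e-04,
        7.37683353e-03, -1.31318956e-05]), 'position': array([0.27045019, 0.56316526, 0.40349369]), 'tcp_rot': array([ 2.22010728e-01,  9.75043707e-01, -9.40902523e-04, -3.47824849e-04]), 'wrist_force': array([-0.32350729, -0.22479628,  0.3135604 ]), 'torque': array([ 0.00987045, -0.02880261,  0.02553512]), 'opening': 0.0854504749491448}
side {'camera_matrix': array([[463.8171522 ,   0.        , 323.72141036],
       [  0.        , 463.8171522 , 198.86902467],
       [  0.        ,   0.        ,   1.        ]]), 'R': array([[-0.99738744, -0.07082409,  0.01422137],
       [-0.05850583,  0.6765063 , -0.73410919],
       [ 0.04237177, -0.73302331, -0.67888251]]), 't': array([0.5584863 , 0.08643488, 1.35872507])}
top {'camera_matrix': array([[452.21
[... 182 characters left out ...]
.00978597],
       [-0.98279077,  0.02273722, -0.18331753],
       [ 0.18302917, -0.01419178, -0.98300504]]), 't': array([0.0183855 , 0.53535589, 1.38156856])}
wrist {'camera_matrix': array([[309.70691629,   0.        , 323.31692031],
       [  0.        , 309.70691629, 197.45541409],
       [  0.        ,   0.        ,   1.        ]]), 'tool_from_camera': array([[-9.18429511e-05, -9.49695829e-01, -3.13173791e-01,
         7.91151177e-02],
       [ 9.99999672e-01,  1.64840436e-04, -7.93141710e-04,
        -5.30252659e-04],
       [ 8.04867079e-04, -3.13173761e-01,  9.49695503e-01,
         3.05647875e-02],
       [ 0.00000000e+00,  0.00000000e+00,  0.00000000e+00,
         1.00000000e+00]])}
```

View pics/top0.png

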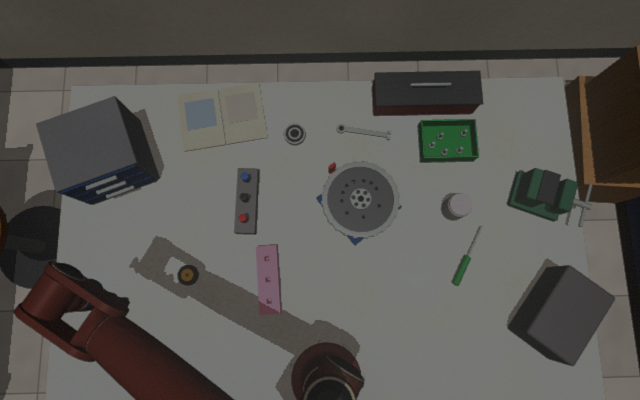

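View pics/side0.png

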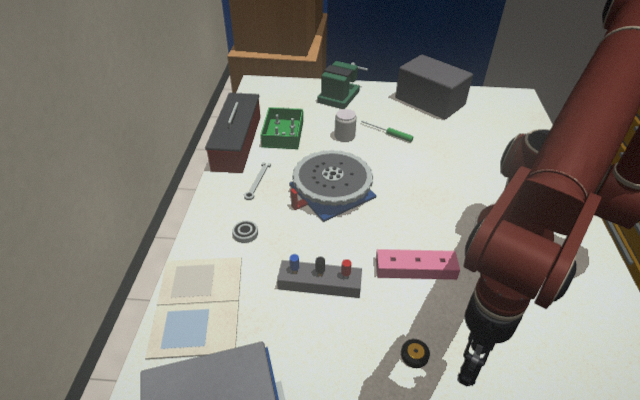

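View pics/wrist0.png

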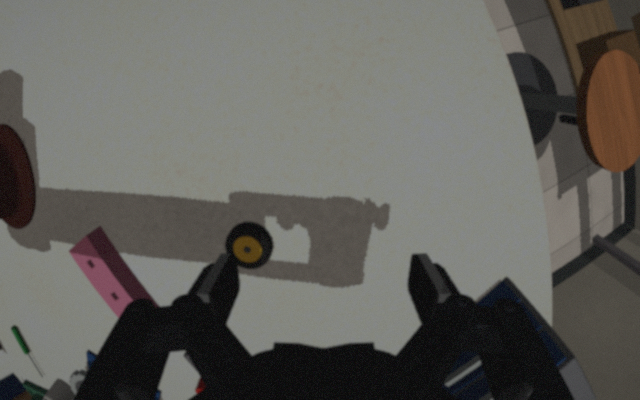

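The top view shows the grey rack at (246,200), with pins blue (245,177), black (244,198) and red (243,217). The pink rack at (268,280) is the look-alike. The flywheel is at (360,200) and its pointer at (332,168). I'll enlarge both areas and measure.

```bash
cat > h.py <<'E'
from bench import r
import numpy as np, cv2
from scipy.spatial.transform import Rotation as Ro
def ray(n,u,v,s=None):
    c=r.camera_info(n);K=c['camera_matrix']
    if n=='wrist':
        T=c['tool_from_camera'];d=np.array([u-K[0,2],v-K[1,2]]);rr=np.hypot(*d);th=rr/K[0,0]
        dc=np.r_[np.sin(th)*d/max(rr,1e-9),np.cos(th)]
        R=Ro.from_quat(s['tcp_rot']).as_matrix()
        return s['position']+R@T[:3,3],R@T[:3,:3]@dc
    d=np.linalg.solve(K,[u,v,1.]);return -c['R'].T@c['t'],c['R'].T@d
def plane(n,u,v,z,s=None):
    o,d=ray(n,u,v,s);return o+d*(z-o[2])/d[2]
def two(a,b):
    (o1,d1),(o2,d2)=a,b
    A=np.stack([d1,-d2],1);x=np.linalg.lstsq(A,o2-o1,rcond=None)[0]
    p,q=o1+d1*x[0],o2+d2*x[1];return (p+q)/2,np.linalg.norm(p-q)
def proj(n,X,s=None):
    c=r.camera_info(n);K=c['camera_matrix']
    if n=='wrist':
        T=c['tool_from_camera'];R=Ro.from_quat(s['tcp_rot']).as_matrix()
        p=T[:3,:3].T@(R.T@(np.asarray(X)-s['position'])-T[:3,3])
        th=np.arctan2(np.hypot(p[0],p[1]),p[2]);q=p[:2]/np.hypot(p[0],p[1])*th*K[0,0]
        return q+K[:2,2]
    p=K@(c['R']@X+c['t']);return p[:2]/p[2]
E
python3 - <<'E'
from h import *
t=cv2.imread('pics/top0.png');s=cv2.imread('pics/side0.png')
for n,im in (('top',t),('side',s)):
    hsv=cv2.cvtColor(im,cv2.COLOR_BGR2HSV)
    m=(((hsv[...,0]<8)|(hsv[...,0]>172))&(hsv[...,1]>150)&(hsv[...,2]>60)).astype(np.uint8)
    k,l,st,ce=cv2.connectedComponentsWithStats(m)
    for i in range(1,k):
        if 5<st[i,4]<400: print(n,st[i],ce[i])
a=cv2.resize(t[150:260,220:420],None,fx=4,fy=4,interpolation=cv2.INTER_CUBIC)
cv2.imwrite('pics/tc.png',cv2.convertScaleAbs(a,alpha=1.6))
a=cv2.resize(s[140:310,260:390],None,fx=4,fy=3.5,interpolation=cv2.INTER_CUBIC)
cv2.imwrite('pics/sc.png',a)
E
```

```text
top [330 164   5   5  14] [331.85714286 165.78571429]
top [239 214   7   7  34] [241.91176471 217.20588235]
side [292 189   4   4   9] [293.33333333 190.44444444]
side [343 260   8   6  40] [346.5 262.7]
```

View pics/tc.png

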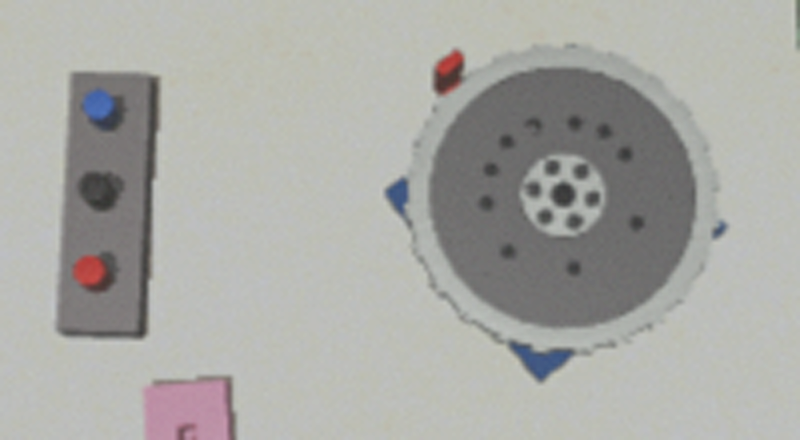

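View pics/sc.png

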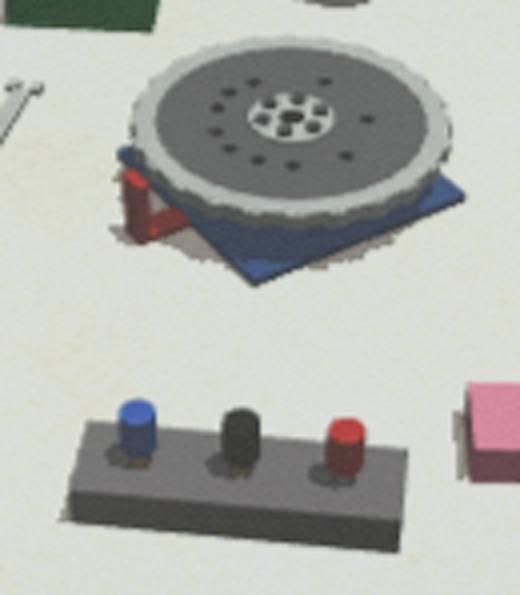

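```bash
python3 - <<'E'
from h import *
# top handle discs crop->orig
pins={'blue':(220+99/4,150+105/4),'red':(220+89.5/4,150+271/4)}
for k,p in pins.items(): print(k,plane('top',*p,.095))
print('red side',plane('side',260+346/4,140+432/3.5,.095), two(ray('top',*pins['red']),ray('side',260+346/4,140+432/3.5)))
for c in [(72,73),(158,75),(147,335),(57,332)]: print('rack',plane('top',220+c[0]/4,150+c[1]/4,.04))
fc=(220+563/4,150+197/4);C=plane('top',*fc,.07);print('face (ell)',C)
P=plane('top',220+452/4,150+57/4,.07);print('ptr',P,np.linalg.norm(P-C),np.arctan2(*(P-C)[1::-1]))
a0=np.arctan2(*(P-C)[1::-1])
for c in [(487,203),(491,169),(507,141),(533,125),(575,122),(604,131),(625,154),(637,222),(573,267),(508,251)]:
    X=plane('top',220+c[0]/4,150+c[1]/4,.07);d=X-C
    print(c,X.round(4),np.hypot(*d[:2]).round(4),(np.arctan2(d[1],d[0])-a0).round(3))
# ellipse fit of inner face
im=cv2.imread('pics/top0.png');
E
```

```text
blue [0.61457005 0.23574896 0.095     ]
red [0.48506611 0.24225098 0.095     ]
red side [0.48781887 0.25030172 0.095     ] (array([0.48702766, 0.24350009, 0.08652019]), np.float64(0.0012945497516248779))
rack [0.65537398 0.26610385 0.04      ]
rack [0.65216136 0.19687284 0.04      ]
rack [0.44173475 0.2056168  0.04      ]
rack [0.4457812  0.27615304 0.04      ]
face (ell) [ 0.5387402  -0.12259733  0.07      ]
ptr [ 0.65365423 -0.03930291  0.07      ] 0.1419267260142496 0.627204050677655
(487, 203) [ 0.5353 -0.063   0.07  ] 0.0596 1.001
(491, 169) [ 0.5624 -0.0671  0.07  ] 0.0603 0.541
(507, 141) [ 0.5845 -0.0804  0.07  ] 0.0622 0.117
(533, 125) [ 0.597  -0.1014  0.07  ] 0.062 -0.278
(575, 122) [ 0.5986 -0.1346  0.07  ] 0.0611 -0.824
(604, 131) [ 0.5908 -0.1571  0.07  ] 0.0625 -1.212
(625, 154) [ 0.572  -0.1727  0.07  ] 0.0601 -1.613
(637, 222) [ 0.5176 -0.1795  0.07  ] 0.0607 -2.554
(573, 267) [ 0.4833 -0.1281  0.07  ] 0.0557 -3.671
(508, 251) [ 0.497  -0.0781  0.07  ] 0.061 1.696
```

Red pin measured at (0.486, 0.242), 65 mm × 2 = 130 mm from blue, which matches the rack. I'll move above it with the jaws along the rack's y.

Request:
move_arm([
  [0,0,0,0,0,-7.6,0],
  [0,0,0,0,0,-7.6,0],
  [0,0,0,0,0,-7.6,0],
  [-23,-31,4,0,0,0,0],
  [-23,-31,4,0,0,0,0],
  [-23,-31,4,0,0,0,0],
  [-23,-31,4,0,0,0,0],
  [-23,-31,4,0,0,0,0],
  [-23,-31,4,0,0,0,0],
  [-23,-31,4,0,0,0,0],
  [-23,-31,4,0,0,0,0],
  [-23,-31,4,0,0,0,0],
  [-23,-31,4,0,0,0,0],
  [0,0,0,0,0,0,0],
], grip_force=40)

```text
t: 1.9
position: [0.494, 0.2345, 0.3572]
tcp_rot: [0.017, 1.0, -0.003, -0.003]
wrist_force: [0.1, -0.4, -0.4]
opening: 0.0853
```

```bash
cat >> h.py <<'E'
def togo(pos,yaw_y):
    """shift in tool axes (mm) and rotvec (deg) to a pose pointing down with tool y at world angle yaw_y (deg)"""
    s=r.observe();R=Ro.from_quat(s['tcp_rot']).as_matrix();a=np.radians(yaw_y)
    y=np.array([np.cos(a),np.sin(a),0]);z=np.array([0,0,-1.]);G=np.stack([np.cross(y,z),y,z],1)
    print('shift',(R.T@(np.asarray(pos)-s['position'])*1e3).round(1),'rot',np.degrees(Ro.from_matrix(R.T@G).as_rotvec()).round(2),'t',round(s['t'],2),'F',s['wrist_force'].round(2),'pos',s['position'].round(4),'open',round(s['opening'],4))
E
python3 - <<'E'
from h import *
togo((.486,.242,.33),87.1)
s=r.observe();im=r.capture('wrist')[:,:,::-1];cv2.imwrite('pics/w1.png',im)
print(proj('wrist',(.486,.242,.095),s))
E
```

```text
shift [ 8.1  7.4 27.3] rot [-0.4  -0.38  0.94] t 1.9 F [ 0.12 -0.35 -0.38] pos [0.494  0.2345 0.3572] open 0.0853
[336.34413961 193.38568117]
```

View pics/w1.png

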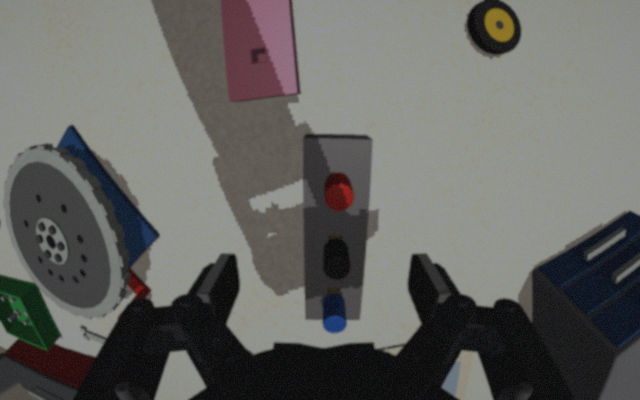

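The wrist view shows the red pin at (339,190), about 3 px from my prediction. The black pin is at (336,258) and the blue at (334,312). I'll refine with the red mask before descending.

```bash
python3 - <<'E'
from h import *
s=r.observe();im=cv2.imread('pics/w1.png')
hsv=cv2.cvtColor(im,cv2.COLOR_BGR2HSV)
m=(((hsv[...,0]<8)|(hsv[...,0]>172))&(hsv[...,1]>120)&(hsv[...,2]>50)).astype(np.uint8)
m[:160]=0;m[220:]=0;m[:,:300]=0;m[:,380:]=0
print(cv2.boundingRect(m))
c=im[130:330,280:400];cv2.imwrite('pics/w1c.png',cv2.convertScaleAbs(cv2.resize(c,None,fx=3,fy=3,interpolation=cv2.INTER_CUBIC),alpha=1.5))
E
```

```text
(325, 174, 29, 37)
```

View pics/w1c.png

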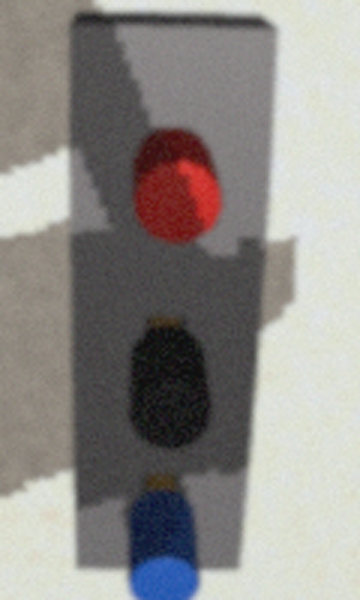

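```bash
python3 - <<'E'
from h import *
s=r.observe()
p=plane('wrist',339.3,196.7,.095,s);print(p)
print(plane('wrist',280+163/3,130+582/3,.095,s))
for q in [(78,15),(275,25),(80,568),(240,568)]: print(plane('wrist',280+q[0]/3,130+q[1]/3,.04,s))
togo((p[0],p[1],.33),87.1)
E
```

```text
[0.48828369 0.24530324 0.095     ]
[0.61783039 0.23912897 0.095     ]
[0.44481813 0.21763475 0.04      ]
[0.44952585 0.27881709 0.04      ]
[0.65777378 0.20689104 0.04      ]
[0.66017294 0.27040293 0.04      ]
shift [ 5.3  9.9 27.4] rot [-0.37 -0.38  1.02] t 1.95 F [ 0.5  -0.02  0.9 ] pos [0.4934 0.2354 0.3574] open 0.0854
```

Request:
move_arm([
  [3,5,20,-0.2,-0.2,1,0],
  [2,4,25,0,0,0,0],
  [0,0,25,0,0,0,0],
  [0,0,25,0,0,0,0],
  [0,0,10,0,0,0,0],
  [0,0,0,0,0,0,0],
])

```text
t: 2.7
position: [0.4855, 0.2498, 0.2511]
tcp_rot: [0.022, 1.0, 0.0, -0.001]
wrist_force: [-0.5, -0.5, 0.6]
opening: 0.0858
```

```bash
python3 - <<'E'
from h import *
togo((.488,.2445,.23),87.1)
s=r.observe();im=r.capture('wrist')[:,:,::-1];cv2.imwrite('pics/w2.png',im)
print(proj('wrist',(.488,.2445,.095),s))
R=Ro.from_quat(s['tcp_rot']).as_matrix();print('tool z',R[:,2].round(4))
E
```

```text
shift [-2.8 -5.2 21.1] rot [ 0.01 -0.11  0.36] t 2.7 F [-0.47 -0.53  0.61] pos [0.4855 0.2498 0.2511] open 0.0858
[314.66961794 278.95544233]
tool z [-1.9e-03  3.0e-04 -1.0e+00]
```

View pics/w2.png

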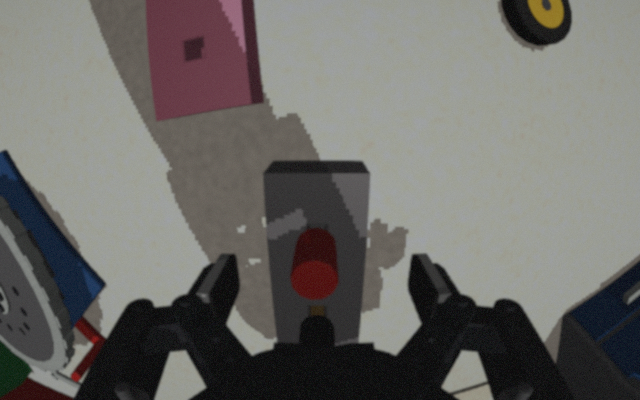

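The red pin's top disc is at (315,280), within 1 px of prediction. I'll centre, descend and close gently.

Request:
move_arm([
  [-3,-5,0,0,0,0,0],
  [0,0,11,0,0,0,0],
  [0,0,10,0,0,0,0],
  [0,0,0,0,0,0,0],
])

```text
t: 3.25
position: [0.4897, 0.2446, 0.2321]
tcp_rot: [0.022, 1.0, 0.001, 0.002]
wrist_force: [0.3, -0.4, -0.6]
opening: 0.0853
```

```bash
python3 - <<'E'
from h import *
togo((.488,.2445,.23),87.1)
s=r.observe();im=r.capture('wrist')[:,:,::-1];cv2.imwrite('pics/w3.png',im[180:400,180:480].repeat(2,0).repeat(2,1))
print(proj('wrist',(.488,.2445,.095),s))
E
```

```text
shift [ 1.7 -0.2  2.1] rot [0.14 0.19 0.34] t 3.25 F [ 0.34 -0.36 -0.61] pos [0.4897 0.2446 0.2321] open 0.0853
[324.54559938 293.23414955]
```

View pics/w3.png

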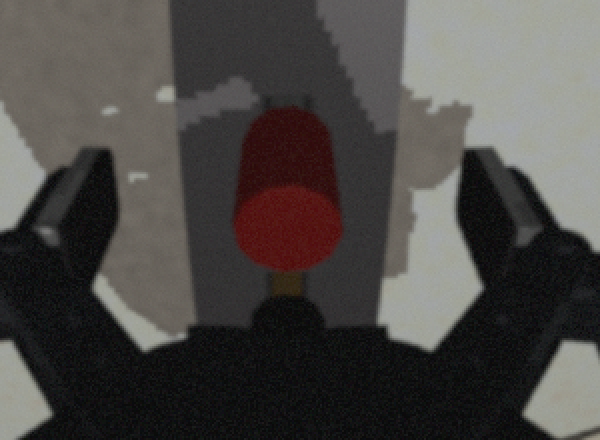

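Request:
move_arm([
  [1,0,2,0,0,0,0.3],
  [0,0,0,0,0,0,0.5],
  [0,0,0,0,0,0,1],
  [0,0,0,0,0,0,1],
  [0,0,0,0,0,0,1],
  [0,0,0,0,0,0,1],
  [0,0,0,0,0,0,1],
  [0,0,0,0,0,0,1],
  [0,0,0,0,0,0,1],
], grip_force=50)

```text
t: 4.42
position: [0.4891, 0.2449, 0.2311]
tcp_rot: [0.022, 1.0, 0.002, 0.003]
wrist_force: [0.6, -0.1, -0.7]
opening: 0.0229
```

```bash
python3 - <<'E'
from h import *
togo((.488,.2445,.23),87.1)
s=r.observe();print(s['torque'])
E
```

```text
shift [ 1.1 -0.5  1.1] rot [0.18 0.3  0.35] t 4.42 F [ 0.55 -0.14 -0.71] pos [0.4891 0.2449 0.2311] open 0.0229
[-0.02543952 -0.00087397  0.05146264]
```

Request:
move_arm([
  [0,0,-6,0,0,0,1],
  [0,0,-10,0,0,0,1],
  [0,0,-10,0,0,0,1],
  [0,0,-15,0,0,0,1],
  [0,0,-25,0,0,0,1],
  [0,0,-30,0,0,0,1],
  [0,0,-30,0,0,0,1],
  [0,0,-10,0.2,0.3,0,1],
  [0,0,0,0,0,0,1],
])

```text
t: 5.55
position: [0.488, 0.2444, 0.377]
tcp_rot: [0.022, 1.0, 0.0, 0.002]
wrist_force: [1.0, 1.2, -0.7]
opening: 0.0228
```

```bash
python3 - <<'E'
from h import *
togo((.53,.05,.36),87.1)
s=r.observe()
for n in ('side','wrist','top'):
    im=r.capture(n)[:,:,::-1]
    if n=='wrist': c=im[180:400,180:480].repeat(2,0).repeat(2,1)
    if n=='side': c=im[150:330,260:420].repeat(3,0).repeat(3,1)
    if n=='top': c=im[150:260,220:420].repeat(4,0).repeat(4,1)
    cv2.imwrite(f'pics/{n}4.png',c)
E
```

```text
shift [ -50.6 -192.4   17.1] rot [0.05 0.19 0.35] t 5.55 F [ 0.97  1.23 -0.67] pos [0.488  0.2444 0.377 ] open 0.0228
```

View pics/side4.png

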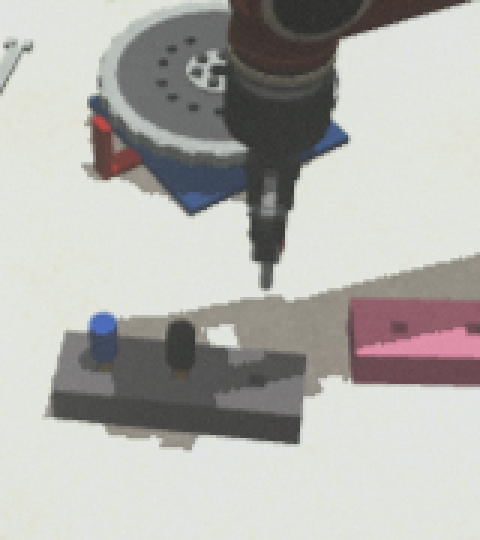

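View pics/wrist4.png

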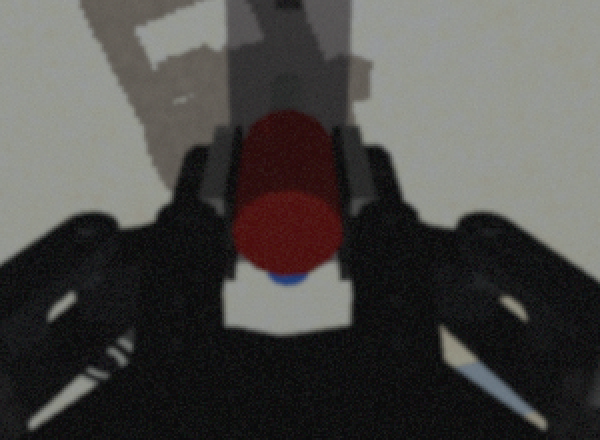

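View pics/top4.png

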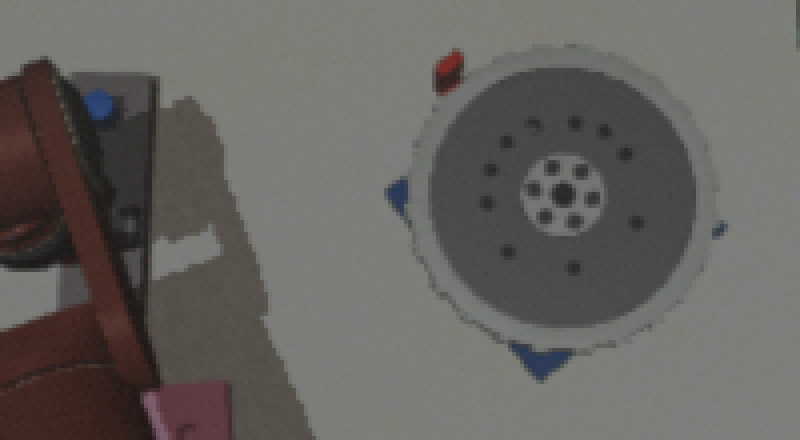

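The pin is out and upright in the jaws. Among the spots, the one at crop (533,125), which is full-picture (353,181), looks different from the others because its shading is lopsided. I'll go above it for a close look.

Request:
move_arm([
  [-8,-20,0,0,0,0,1],
  [-12,-35,0,0,0,0,1],
  [-12,-35,0,0,0,0,1],
  [-12,-35,0,0,0,0,1],
  [-12,-35,0,0,0,0,1],
  [-12,-35,0,0,0,0,1],
  [-12,-35,0,0,0,0,1],
  [-12,-35,0,0,0,0,1],
  [-12,-35,0,0,0,0,1],
  [-10,-25,0,0,0,0,1],
  [-2,-10,0,0,0,0,1],
  [0,0,0,0,0,0,1],
])

```text
t: 7.2
position: [0.5877, -0.1054, 0.3522]
tcp_rot: [0.021, 1.0, 0.001, -0.017]
wrist_force: [0.2, -0.4, -0.4]
opening: 0.023
```

```bash
python3 - <<'E'
from h import *
togo((.585,-.101,.377),87.1)
s=r.observe();np.save('s5.npy',np.r_[s['position'],s['tcp_rot']])
im=r.capture('wrist')[:,:,::-1];cv2.imwrite('pics/w5.png',im)
print(proj('wrist',(.597,-.1014,.07),s))
E
```

```text
shift [  3.8   4.3 -24.7] rot [ 0.07 -1.94  0.46] t 7.2 F [ 0.19 -0.38 -0.4 ] pos [ 0.5877 -0.1054  0.3522] open 0.023
[329.26926164 214.19112934]
```

View pics/w5.png

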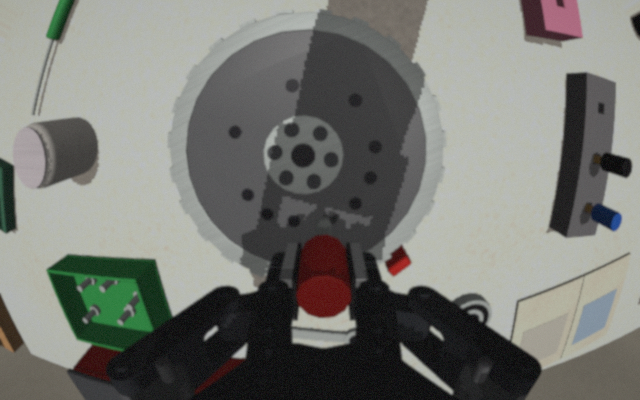

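Request:
move_arm([
  [0,0,0,0,-1.9,0.4,1],
  [0,0,0,0,0,0,1],
])

```text
t: 7.5
position: [0.5873, -0.1032, 0.3518]
tcp_rot: [0.024, 1.0, 0.001, 0.0]
wrist_force: [0.9, -0.5, -0.5]
opening: 0.0227
```

```bash
python3 - <<'E'
from h import *
togo((.585,-.101,.36),87.1)
s=r.observe()
im=r.capture('wrist')[:,:,::-1];cv2.imwrite('pics/w6full.png',im)
print(proj('wrist',(.597,-.1014,.07),s),proj('wrist',(.541,-.1225,.07),s))
c=cv2.resize(im[70:270,220:420],None,fx=4,fy=3,interpolation=cv2.INTER_CUBIC);c=cv2.resize(im[120:260,220:420],None,fx=4,fy=4,interpolation=cv2.INTER_CUBIC)
cv2.imwrite('pics/w6.png',cv2.convertScaleAbs(c,alpha=2))
R=Ro.from_quat(s['tcp_rot']).as_matrix();print('z',R[:,2])
np.save('s6.npy',np.r_[s['position'],s['tcp_rot']])
E
```

```text
shift [ 2.4  2.1 -8.1] rot [0.12 0.05 0.18] t 7.5 F [ 0.91 -0.47 -0.47] pos [ 0.5873 -0.1032  0.3518] open 0.0227
[326.61294663 204.10183053] [297.69516281 140.53027825]
z [ 0.00102965  0.00196587 -0.99999754]
```

View pics/w6.png

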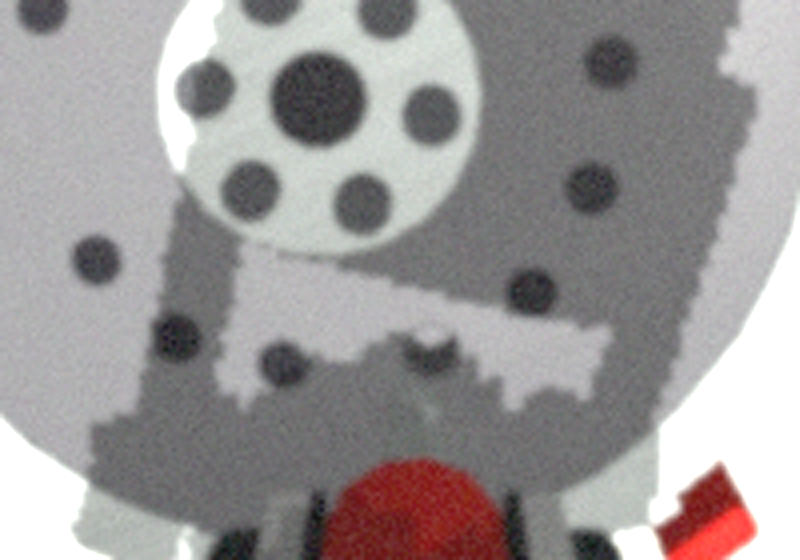

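The spot at crop (432,348), full picture (328,207), shows a lit inner wall, so it is the real hole. The other spots are flat and even. Now I'll locate it, cross-checking against the 60 mm radius.

```bash
python3 - <<'E'
from h import *
a=np.load('s6.npy');s=dict(position=a[:3],tcp_rot=a[3:])
f=lambda c,z=.07:plane('wrist',220+c[0]/4,120+c[1]/4,z,s)
pts=[(40,10),(97,260),(177,337),(284,364),(532,291),(591,188),(611,62)]
P=np.array([f(c)[:2] for c in pts])
from scipy.optimize import least_squares
ce=least_squares(lambda c:np.hypot(*(P-c).T)-.06,P.mean(0)+[-.05,0]);print('centre(60mm fit)',ce.x,(ce.fun*1e3).round(1))
print('hubdisc',f((320,100),.074))
h=f((432,349));print('hole',h,np.hypot(*(h[:2]-ce.x)))
R=Ro.from_quat(s['tcp_rot']).as_matrix()
tip=s['position']+R@[0,0,.221];print('tip pred',tip,(proj('wrist',tip,s)-[220,120])*4)
# top-view fit too
T=np.array([plane('top',220+c[0]/4,150+c[1]/4,.07)[:2] for c in [(487,203),(491,169),(507,141),(533,125),(575,122),(604,131),(625,154)]])
ce2=least_squares(lambda c:np.hypot(*(T-c).T)-.06,[.54,-.12]);print('top fit',ce2.x,(ce2.fun*1e3).round(1),T[3])
E
```

```text
centre(60mm fit) [ 0.54409417 -0.12128467] [ 1.1 -0.4  1.1 -1.1  1.2 -0.2  0.5]
hubdisc [ 0.54422075 -0.12051957  0.074     ]
hole [ 0.59993974 -0.10033027  0.07      ] 0.05964741820242429
tip pred [ 0.58749325 -0.10272152  0.13084949] [420.01766814 405.08977423]
top fit [ 0.54068888 -0.12246653] [-0.3 -0.5  0.7  0.1 -0.8  0.9 -0.8] [ 0.5969552  -0.10137345]
```

The hole is at (0.600, -0.100) by wrist and (0.597, -0.101) by top, with radius 59.6 mm. I'll set down about 12 mm outboard of it, so the camera sees the hole in front of the pin, then slide inward. First I'll descend to about 10 mm above the face and look.

Request:
move_arm([
  [-12,3,8,0,0,0,1],
  [-12,3,12,0,0,0,1],
  [0,0,12,0,0,0,1],
  [0,0,10,0,0,0,1],
  [0,0,0,0,0,0,1],
], grip_force=40)

```text
t: 8.18
position: [0.6133, -0.0968, 0.3056]
tcp_rot: [0.023, 1.0, 0.001, -0.001]
wrist_force: [0.5, -0.1, -1.2]
opening: 0.0231
```

```bash
cat >> h.py <<'E'
def look(tag,box,alpha=2.,k=4):
    s=r.observe();im=r.capture('wrist')[:,:,::-1]
    x0,y0,x1,y1=box;np.savez(f'{tag}.npz',p=s['position'],q=s['tcp_rot'])
    cv2.imwrite(f'pics/{tag}_full.png',im)
    cv2.imwrite(f'pics/{tag}.png',cv2.convertScaleAbs(cv2.resize(im[y0:y1,x0:x1],None,fx=k,fy=k,interpolation=cv2.INTER_CUBIC),alpha=alpha))
    R=Ro.from_quat(s['tcp_rot']).as_matrix();tip=s['position']+R@[0,0,.221]
    print('tip',tip.round(4),'px',((proj('wrist',tip,s)-[x0,y0])*k).round(0),'hole px',((proj('wrist',(.600,-.1003,.07),s)-[x0,y0])*k).round(0))
E
python3 - <<'E'
from h import *
togo((.612,-.098,.291),87.1)
look('w7',(220,150,420,290))
E
```

```text
shift [ 1.2 -1.3 14.6] rot [ 0.15 -0.08  0.27] t 8.18 F [ 0.49 -0.15 -1.19] pos [ 0.6133 -0.0968  0.3056] open 0.0231
tip [ 0.613  -0.0962  0.0846] px [420. 285.] hole px [393. 185.]
```

View pics/w7.png

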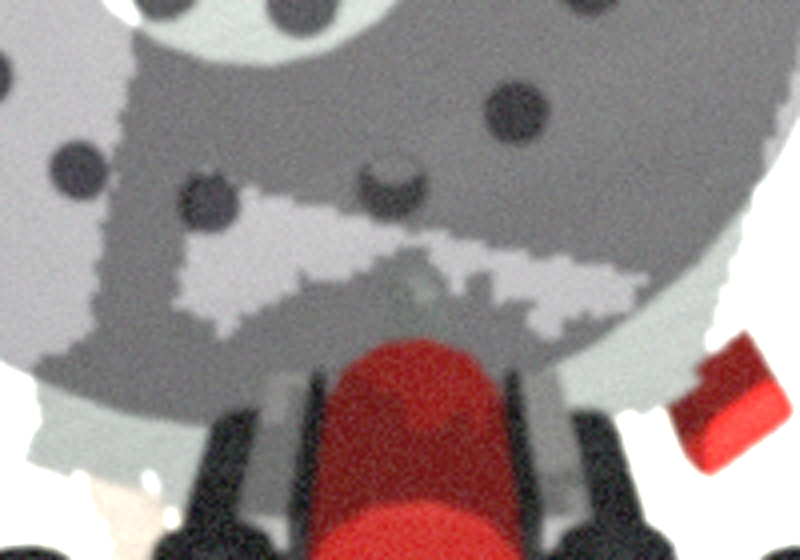

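The hole at crop (392,187) and the tip at (422,285) both match predictions to within about 3 px. I'll lower gently now.

Request:
move_arm([
  [0,0,6,0,0,0,1],
  [0,0,4,0,0,0,1],
  [0,0,0,0,0,0,1],
])

```text
t: 8.6
position: [0.6135, -0.0972, 0.2968]
tcp_rot: [0.023, 1.0, 0.001, 0.001]
wrist_force: [-0.5, 0.4, -1.1]
opening: 0.0227
```

```bash
python3 - <<'E'
from h import *
d=np.load('w7.npz');print(plane('wrist',220+392/4,150+187/4,.07,dict(position=d['p'],tcp_rot=d['q'])))
togo((.612,-.098,.291),87.1)
for i in range(3): r.capture('wrist');print(r.observe()['wrist_force'].round(2),r.observe()['position'].round(4))
E
```

```text
[ 0.60042316 -0.10045315  0.07      ]
shift [ 1.4 -0.9  5.8] rot [0.11 0.09 0.23] t 8.6 F [-0.46  0.44 -1.11] pos [ 0.6135 -0.0972  0.2968] open 0.0227
[ 0.31  0.19 -0.99] [ 0.6135 -0.0972  0.297 ]
[ 0.5  -0.25 -0.4 ] [ 0.6136 -0.0972  0.2972]
[-1.05  0.23 -1.28] [ 0.6137 -0.0972  0.2973]
```

Request:
move_arm([
  [0,0,2,0,0,0,1],
  [0,0,1.5,0,0,0,1],
  [0,0,0,0,0,0,1],
])

```text
t: 9.12
position: [0.6138, -0.0972, 0.294]
tcp_rot: [0.023, 1.0, 0.001, 0.002]
wrist_force: [-0.9, -0.5, -1.3]
opening: 0.023
```

Request:
move_arm([
  [0,0,1,0,0,0,1],
])

```text
t: 9.25
position: [0.6139, -0.0972, 0.2932]
tcp_rot: [0.023, 1.0, 0.001, 0.002]
wrist_force: [-0.6, -0.3, -0.9]
opening: 0.0231
```

Request:
move_arm([
  [0,0,1,0,0,0,1],
])

```text
t: 9.38
position: [0.6138, -0.0972, 0.2921]
tcp_rot: [0.023, 1.0, 0.001, 0.002]
wrist_force: [1.1, -0.3, -1.1]
opening: 0.0227
```

Request:
move_arm([
  [0,0,0.6,0,0,0,1],
])

```text
t: 9.5
position: [0.6138, -0.0972, 0.2913]
tcp_rot: [0.023, 1.0, 0.001, 0.002]
wrist_force: [0.1, 0.2, -1.3]
opening: 0.023
```

Request:
move_arm([
  [0,0,0.6,0,0,0,1],
])

```text
t: 9.62
position: [0.6139, -0.0972, 0.291]
tcp_rot: [0.023, 1.0, 0.001, 0.002]
wrist_force: [-0.7, 0.4, 2.4]
opening: 0.0229
```

Request:
move_arm([
  [0,0,0.6,0,0,0,1],
])

```text
t: 9.75
position: [0.614, -0.0972, 0.291]
tcp_rot: [0.023, 1.0, 0.001, 0.002]
wrist_force: [-1.1, 0.8, 2.9]
opening: 0.0229
```

Contact at TCP z = 0.2910 with about 4 N. That is exactly the height expected for the face. Next is a light slide toward the hole.

```bash
python3 - <<'E'
from h import *
togo((.6003,-.1004,.291),87.1)
look('w8',(220,150,420,290))
E
```

```text
shift [13.5 -3.8 -0.1] rot [0.09 0.2  0.24] t 9.75 F [-1.15  0.81  2.93] pos [ 0.614  -0.0972  0.291 ] open 0.0229
tip [ 0.6148 -0.097   0.07  ] px [420. 285.] hole px [395. 202.]
```

View pics/w8.png

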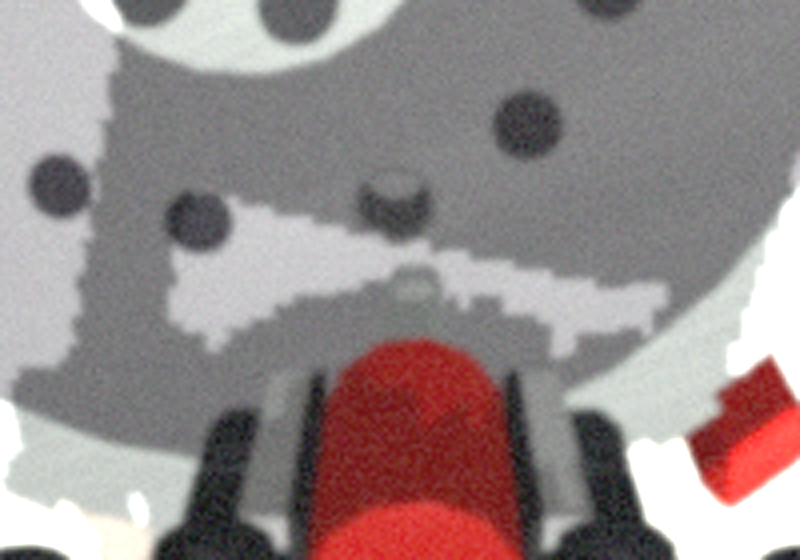

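Request:
move_arm([
  [2,-0.5,0.5,0,0,0,1],
  [2,-0.5,0.5,0,0,0,1],
  [2,-0.5,0.5,0,0,0,1],
])

```text
t: 10.18
position: [0.6087, -0.0985, 0.291]
tcp_rot: [0.023, 1.0, 0.0, 0.005]
wrist_force: [2.2, 1.0, 2.6]
opening: 0.0231
```

Request:
move_arm([
  [2,-0.5,0.5,0,0,0,1],
  [1.5,-0.4,0.5,0,0,0,1],
])

```text
t: 10.42
position: [0.6054, -0.0994, 0.291]
tcp_rot: [0.023, 1.0, 0.0, 0.006]
wrist_force: [1.8, 1.0, 3.3]
opening: 0.023
```

Request:
move_arm([
  [0,0,0.5,0,0.3,0,1],
  [0,0,0.5,0,0.3,0,1],
])

```text
t: 10.68
position: [0.6058, -0.0996, 0.2909]
tcp_rot: [0.023, 1.0, 0.0, 0.002]
wrist_force: [2.1, 1.0, 4.1]
opening: 0.0229
```

```bash
python3 - <<'E'
from h import *
togo((.6003,-.1004,.291),87.1)
look('w9',(220,150,420,290))
E
```

```text
shift [ 5.5 -1.1 -0.1] rot [0.02 0.23 0.23] t 10.68 F [2.06 0.99 4.15] pos [ 0.6058 -0.0996  0.2909] open 0.0229
tip [ 0.6067 -0.0996  0.0699] px [420. 285.] hole px [414. 248.]
```

View pics/w9.png

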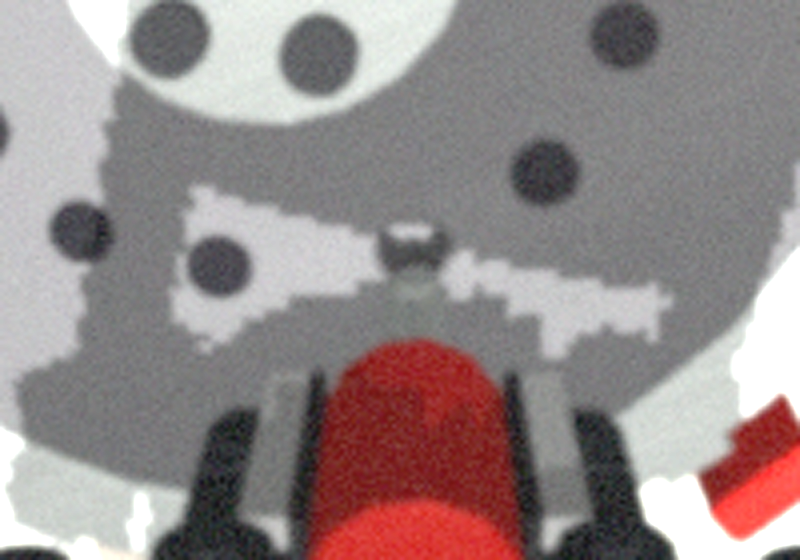

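The hole at crop (414,249) is now straight ahead of the tip at (416,288), about 6.5 mm away. I'll keep sliding.

Request:
move_arm([
  [1.5,-0.1,0.5,0,0.2,0,1],
  [1.5,-0.1,0.5,0,0.2,0,1],
])

```text
t: 10.98
position: [0.6023, -0.0997, 0.2891]
tcp_rot: [0.023, 1.0, 0.0, -0.003]
wrist_force: [0.0, -0.1, -0.1]
opening: 0.0232
```

Request:
move_arm([
  [1.2,-0.1,0.5,0,0.2,0,1],
])

```text
t: 11.1
position: [0.6008, -0.0997, 0.2877]
tcp_rot: [0.023, 1.0, 0.0, -0.005]
wrist_force: [4.8, 0.8, 2.1]
opening: 0.023
```

Request:
move_arm([
  [1,-0.1,0.5,0,0.2,0,1],
])

```text
t: 11.22
position: [0.6004, -0.0997, 0.2878]
tcp_rot: [0.023, 1.0, 0.0, -0.005]
wrist_force: [6.4, 0.1, 2.4]
opening: 0.0232
```

The tip has dropped in by 3 mm and is resting against the far wall, with the tool tilted 0.6°. I'll straighten it, which brings the tip back by about 2 mm.

Request:
move_arm([
  [0,0,0.3,0,-0.55,0,1],
  [0,0,0.3,0,0,0,1],
])

```text
t: 11.48
position: [0.6, -0.0997, 0.2864]
tcp_rot: [0.023, 1.0, 0.0, -0.001]
wrist_force: [3.7, -0.5, -0.1]
opening: 0.0227
```

```bash
python3 - <<'E'
from h import *
togo((.6003,-.1004,.271),87.1)
look('w10',(220,150,420,290))
E
```

```text
shift [-0.4 -0.7 15.4] rot [ 0.04 -0.12  0.23] t 11.47 F [ 3.66 -0.53 -0.08] pos [ 0.6    -0.0997  0.2864] open 0.0227
tip [ 0.5995 -0.0995  0.0654] px [420. 285.] hole px [415. 299.]
```

View pics/w10.png

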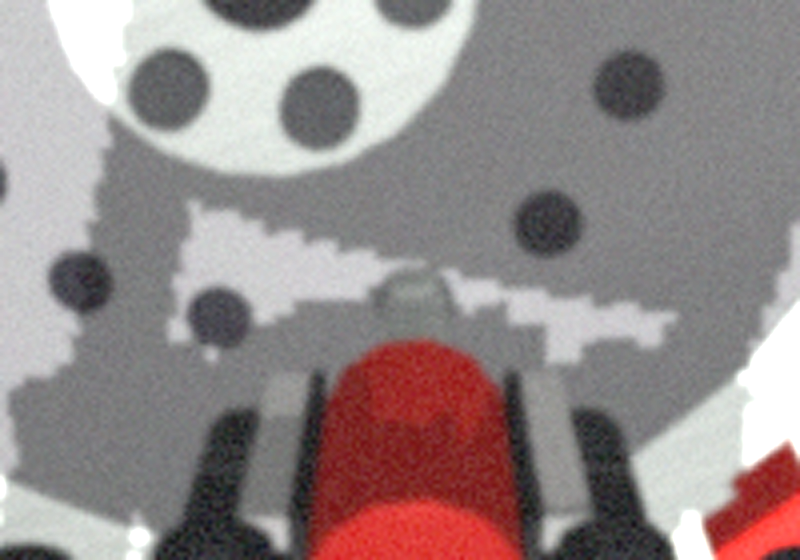

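The tip is in the hole (crop 415,295), 4.6 mm down, with the side force easing. I'll shift a touch in +x and lower.

Request:
move_arm([
  [-0.7,0,1,0,-0.1,0,1],
  [0,0,1,0,0,0,1],
])

```text
t: 11.78
position: [0.6003, -0.0997, 0.2835]
tcp_rot: [0.023, 1.0, 0.0, -0.001]
wrist_force: [2.3, -0.5, 0.2]
opening: 0.023
```

Request:
move_arm([
  [0,0,1.2,0,0,0,1],
])

```text
t: 11.9
position: [0.6003, -0.0997, 0.2822]
tcp_rot: [0.023, 1.0, 0.0, -0.001]
wrist_force: [2.0, -0.5, 0.2]
opening: 0.0229
```

Request:
move_arm([
  [0,0,1.2,0,0,0,1],
])

```text
t: 12.02
position: [0.6003, -0.0997, 0.2809]
tcp_rot: [0.023, 1.0, 0.0, -0.001]
wrist_force: [1.6, 0.2, 0.5]
opening: 0.0229
```

Request:
move_arm([
  [-0.3,0,1.5,0,0,0,1],
  [0,0,1.5,0,0,0,1],
])

```text
t: 12.28
position: [0.6006, -0.0997, 0.2775]
tcp_rot: [0.023, 1.0, 0.0, -0.001]
wrist_force: [2.6, -0.4, 0.8]
opening: 0.0228
```

Request:
move_arm([
  [0,0,1.5,0,0,0,1],
  [0,0,1.2,0,0,0,1],
])

```text
t: 12.52
position: [0.6006, -0.0997, 0.2746]
tcp_rot: [0.023, 1.0, 0.0, -0.001]
wrist_force: [2.3, 0.1, 0.1]
opening: 0.023
```

Request:
move_arm([
  [0,0,1,0,0,0,1],
])

```text
t: 12.65
position: [0.6006, -0.0997, 0.2735]
tcp_rot: [0.023, 1.0, 0.0, -0.001]
wrist_force: [2.1, -0.2, 1.0]
opening: 0.0228
```

Request:
move_arm([
  [0,0,0.8,0,0,0,1],
])

```text
t: 12.78
position: [0.6006, -0.0997, 0.2727]
tcp_rot: [0.023, 1.0, 0.0, -0.001]
wrist_force: [1.7, -0.5, 0.1]
opening: 0.0229
```

Request:
move_arm([
  [0,0,0.6,0,0,0,1],
])

```text
t: 12.9
position: [0.6006, -0.0997, 0.2721]
tcp_rot: [0.023, 1.0, 0.0, -0.001]
wrist_force: [2.3, -0.4, 0.6]
opening: 0.0228
```

Request:
move_arm([
  [0,0,0.6,0,0,0,1],
])

```text
t: 13.02
position: [0.6006, -0.0997, 0.2714]
tcp_rot: [0.023, 1.0, 0.0, -0.001]
wrist_force: [1.7, -1.1, 0.2]
opening: 0.0231
```

Request:
move_arm([
  [0,0,0.5,0,0,0,1],
])

```text
t: 13.15
position: [0.6006, -0.0997, 0.271]
tcp_rot: [0.023, 1.0, 0.0, -0.001]
wrist_force: [1.1, 0.8, 1.8]
opening: 0.0231
```

Request:
move_arm([
  [0,0,0.5,0,0,0,1],
])

```text
t: 13.28
position: [0.6007, -0.0997, 0.271]
tcp_rot: [0.023, 1.0, 0.0, -0.001]
wrist_force: [0.8, -0.0, 3.3]
opening: 0.023
```

It has bottomed at TCP z = 0.2710, exactly 20 mm below the face contact, with about 3 N. Releasing.

Request:
move_arm([
  [0,0,0,0,0,0,0.7],
  [0,0,0,0,0,0,0.6],
  [0,0,0,0,0,0,0.5],
  [0,0,0,0,0,0,0.3],
  [0,0,0,0,0,0,0.1],
  [0,0,0,0,0,0,0],
  [0,0,0,0,0,0,0],
  [0,0,0,0,0,0,0],
])

```text
t: 14.28
position: [0.5996, -0.0995, 0.2692]
tcp_rot: [0.023, 1.0, 0.001, -0.004]
wrist_force: [-0.5, 0.3, -0.3]
opening: 0.0852
```

```bash
python3 - <<'E'
from h import *
togo((.6003,-.1004,.42),87.1)
look('w11',(180,150,480,350),k=2.6)
E
```

```text
shift [   0.4   -0.6 -150.8] rot [ 0.08 -0.46  0.24] t 14.28 F [-0.51  0.34 -0.29] pos [ 0.5996 -0.0995  0.2692] open 0.0852
tip [ 0.5978 -0.0991  0.0482] px [377. 185.] hole px [373. 230.]
```

View pics/w11.png

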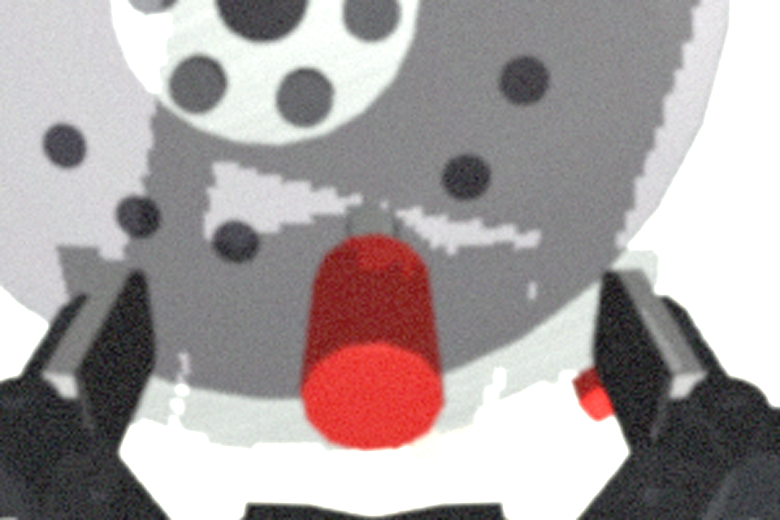

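The jaws are open and clear, and the pin stands in the hole. I'll go straight up.

Request:
move_arm([
  [0,0,-8,0,0,0,0],
  [0,0,-15,0,0,0,0],
  [0,0,-20,0,0,0,0],
  [0,0,-25,0,0,0,0],
  [0,0,-30,0,0,0,0],
  [0,0,-30,0,0,0,0],
  [20,0,-20,0,0,0,0],
  [30,0,-10,0,0,0,0],
  [30,0,0,0,0,0,0],
  [30,0,0,0,0,0,0],
  [0,0,0,0,0,0,0],
  [0,0,0,0,0,0,0],
])

```text
t: 15.82
position: [0.4875, -0.0942, 0.453]
tcp_rot: [0.023, 1.0, -0.003, 0.007]
wrist_force: [0.2, -0.2, -1.5]
opening: 0.0852
```

```bash
python3 - <<'E'
from h import *
s=r.observe();print(s['position'],s['qd'].round(3),s['wrist_force'])
w=r.capture('wrist')[:,:,::-1];cv2.imwrite('pics/w12.png',w)
a=r.capture('side')[:,:,::-1];cv2.imwrite('pics/s12.png',a[140:310,240:400].repeat(3,0).repeat(3,1))
t=r.capture('top')[:,:,::-1];cv2.imwrite('pics/t12.png',t)
print('wrist pred top/face',proj('wrist',(.6003,-.1004,.135),s),proj('wrist',(.6003,-.1004,.07),s))
print('side pred',(proj('side',np.array([.6003,-.1004,.135]))-[240,140])*3,(proj('side',np.array([.6003,-.1004,.07]))-[240,140])*3)
E
```

```text
[ 0.48752934 -0.09424087  0.45297492] [-0.002 -0.019 -0.    -0.004  0.007 -0.   ] [ 0.24931946 -0.2213203  -1.54507397]
wrist pred top/face [324.99830525 277.33254479] [325.05628379 249.28864176]
side pred [219.37037312  58.74822567] [219.45315116 109.51766777]
```

View pics/w12.png

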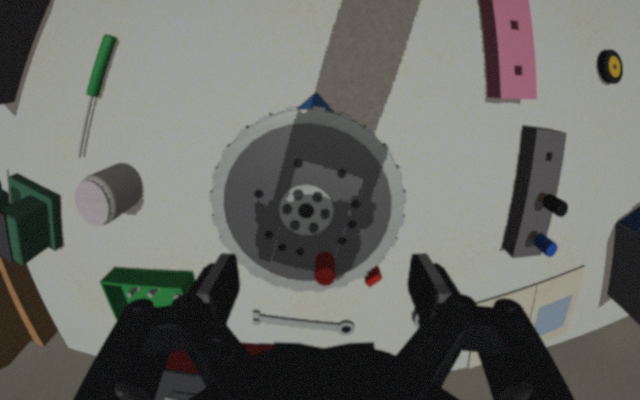

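View pics/s12.png

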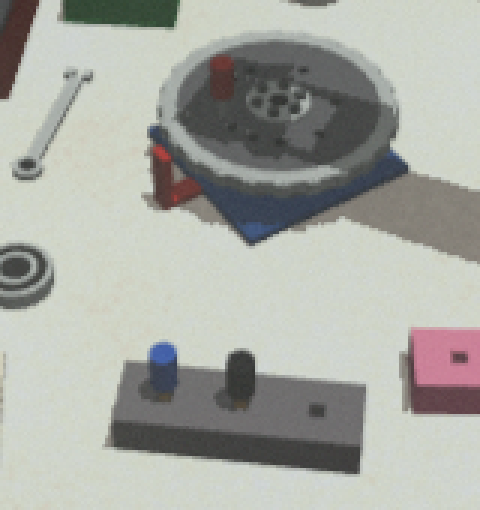

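View pics/t12.png

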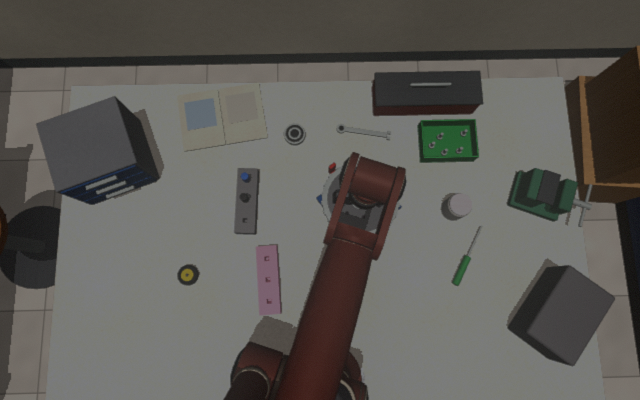

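The side view shows the red pin upright with its top at crop (222,60), against (219,59) predicted for fully home. In all views the other objects are where they were. Handing in.

```bash
python3 -c "
from bench import r
print(r.hand_in(), r.observe()['t'])"
```

```text
the job is handed in; nothing more can be done
the job is handed in; nothing more can be done
```

The red-handled pin is fully home and upright in the unmarked blind hole, released, and the job is handed in. It took about 16 s of the 70 s allowed.

- **What I did:** I drew the pin from the grey rack and set its tip on the face about 14 mm outboard of the hole. I then slid it inward until it dropped in, and lowered it to the bottom. The hole was the one spot with a lit inner wall.
- **Forces:** Touching the face took about 4 N and the slide stayed at about 4–5 N. The highest reading was 6.4 N sideways, when the tip met the far wall of the hole. I straightened a 0.6° tilt there before lowering.
- **Depth:** The pin bottomed 20.0 mm below where it first touched the face, which matches the hole's depth.
- **Last checks:** In the side view the pin's top is within about 1 px of the position expected for fully home. The gripper is open and well clear, and nothing else appears to have moved.
- **Disagreements:** The top and wrist cameras put the hole about 3 mm apart in x. I used the wrist value, and the drop into the hole bore it out. While I opened the jaws, the arm also moved by 1–2 mm (about 0.5° of tilt), with no effect on the pin that I could see.

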